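# Roll the thumbwheel of a syringe driver until its pointer meets the red dose clip

## Task

The syringe driver has to be set to the dose: lay a fingertip on the blue knurled thumbwheel and roll it until the yellow pointer on the carriage stands opposite the point of the red dose clip on the scale, then take the finger away. Move the carriage by the wheel alone, without pushing on the carriage, its plunger or its rack, and leave the vials, the spare syringe and the swab box round it where they stand.

Things in the scene. Friction and masses are not known exactly. Their poses are not given: they have to be found in the camera images.
- driver: bench syringe driver, fixed to the bench, a clear 60 ml syringe along it. Origin under the base, on the bench; y along the rail to the nozzle, x from thumbwheel side to scale side, z up. Blue-grey base x -90 to 80, y -183 to 167 mm, 16 mm high. Grey drive head x -88 to -36, y -20 to 60 mm, 76 mm high. Syringe at x = 12 mm, 67 mm high; its strap and the carriage reach 76 mm
- thumbwheel: blue knurled wheel, radius 30 mm, 14 mm wide; origin on its axle, 58 mm up, at driver x -72, y 20 mm; axle along driver x. Its rim stands 12 mm out of the head's top, free over 48 mm. Turns in place both ways, about 1 N at the rim, and stays. Rolling its top to driver +y drives the carriage to +y: 30 mm of rim moves it 9 mm, so it takes several strokes. Its frame turns with it
- wheel_crown (a point): the topmost point of the thumbwheel, at the middle of its width, 88 mm above the bench: where a fingertip lies on it. It stays there as the wheel turns; axes as the driver's
- carriage: black sliding carriage with white plunger, steel rack (at driver x = -50 mm, top 73 mm up, running through the drive head under its cover and up to 80 mm beyond the wheel) and yellow pointer. Origin below its pusher face, on the bench; axes as the driver's; travel 60 mm along driver y. Not to be pushed directly
- pointer_tip (a point): the tip of the yellow pointer on the carriage, 51 mm above the bench, over the white scale on the +x side of the driver; moves along driver y with the carriage; axes as the driver's
- dose_mark (a point): the point on the scale opposite the red dose clip's point, where the pointer's tip must come to stand (51 mm above the bench). The clip is 14 mm wide and fixed to the scale; axes as the driver's. At the start it lies some 12 to 40 mm farther along driver +y than the pointer
- vial_green: loose amber vial with a green cap ring and white dispensing pin, 36 mm across, 104 mm high; origin under its foot
- vial_red: loose amber vial with a red label, 36 mm across, 104 mm high; origin under its foot
- vial_blue: loose amber vial with a blue cap ring, 38 mm across, 106 mm high; origin under its foot
- vial_grey: loose amber vial with a grey cap ring, 36 mm across, 104 mm high; origin under its foot
- vial_clear: loose small clear vial, 25 mm across, 52 mm high; origin under its foot
- spare_syringe: loose capped 20 ml syringe lying on the bench, 132 mm long, 34 mm over its flange, 24 mm high; origin below its flange, x towards its orange cap (99 mm), plunger head at -33 mm
- swab_box: loose cardboard box of swabs, 55 x 110 x 75 mm; origin under its middle

How it is judged:
By the outcome, as a careful person would: the job done as asked, in the order asked, and still so for the second after the job is handed in, with the robot touching nothing.
It also fails if it takes over 54 s, if anything falls off the work surface, if the arm or the gripper's body presses on something with over 40 N, if the wrist force passes 120 N, or if a joint passes its speed limit or range.

## Robot

A 6-joint arm with a two-finger parallel gripper is mounted at the origin on the work surface. World frame = base frame: x ahead of the robot, y to its left, z up, the work surface at z = 0. Lengths are in mm, angles in rad, forces in N, time in s.
With the tool pointing down it reaches from about 350 to 775 mm from the base axis. Payload 7.3 kg.
Tool frame: the origin (TCP) lies between the finger pads; the fingertips stand 8 mm ahead of it and the grasp point (between the pads) lies 11 mm behind it; y points along the fingers, z is the direction in which the jaws open and shut, and the axes are right-handed (so a half turn about y gives the same grasp; the last joint's range is limited). The gripper opens to 92 mm and grips with 3 to 60 N. Pads are 19 mm wide; open, the fingers measure 130 mm over their backs; the gripper's body (75 mm by 190 mm) begins 47 mm behind the grasp point.
Start: joints at [1.135, 0.342, 1.524, -0, 1.275, -0.146], TCP at [150.009, 503.132, 234.741] pointing down, gripper open.
Joint ranges: [-2.53, 2.53], [-0.77, 2.02], [0.04, 2.7], [-1, 4.14], [0.28, 2.66], [-3.11, 3.11]. Speed limits (rad/s): [2.57, 2.57, 3.14, 3.14, 3.14, 3.14].

## Interface

Orientations are given as [roll, pitch, yaw] about the fixed x, y, z axes, in that order (R = Rz(yaw) Ry(pitch) Rx(roll)).
In Python, from plant import bot, vision, job gives the robot as it stands. The module is installed in compiled form; this text tells all that it offers.
- The arm moves only by the tool arm_command, never from a script. Its argument "deltas" is a list of rows, each a list of 4 numbers: the shift along the tool's x, y, z in m, then the turn about the tool's y in degrees. In form: [[x, y, z, twist], ...]. A call has 1 to 5 rows; each row shifts and turns the commanded pose from where the row before left it, along the tool's axes as they then stand; what a row does not reach is not made up. A row lasts 1/10 s, in which the tool goes at most 50 mm and 8.59 degrees, less where a joint would pass 70% of its speed; a pose out of reach is approached as far as the arm can. A call is refused whole if a number of a shift passes 0.05 or a number of a turn 8.59, either way. A call with a gripper value outside its range is refused whole. "claw" is the closure in counts, from 0 (fully open) to 255 (shut), set as the call begins (left out, the last holds). The fingers move at their own pace and stop on an object; the grip force is fixed at half the most. Time passes only in rows, so rows that do not move let the fingers close. It gives the time, the measured TCP pose, the force and the opening at its end, in the units of the state.
- bot.get_obs(): the state, without advancing time (a new reading comes with each control period).
- vision.capture(name): name is "scene" or "top" or "wrist"; returns a dict with "img" (384x512x3 uint8, red, green, blue), "camera_matrix" (3x3 intrinsics, pixels), "world_to_cam" (4x4, takes a point from world to camera coordinates); the wrist camera has in their place "mount" (4x4, takes a point from camera to tool coordinates, whose origin is the TCP and whose axes are the tool frame's). Camera axes: x right, y down, z forward; pixel columns grow to the right and rows downward; lengths in mm; the calibration is good to about 2 mm. A picture is of the moment at which its call begins: read the wrist's pose just before it. There is no depth.
- job.close_job(): hands the job in, once; it reports no verdict.
Trained networks look in a picture, given as the dict that the camera call returned (one of the last four; its "shot" number tells which), for a name from the list of things; names that differ only in an ending like _2 or _b are one class to them, and where a whole thing is asked for, a point or a joint stands for the part that bears it (a point fixed in the world has none). Each returns a list of dicts, best first, with "confidence" (0 to 1); they miss things now and then, are a little off and sometimes report something else, mostly with a low value. They report only what shows in the picture. A call takes as long as a camera call.
- vision.find_in(picture, name): "xyz" ([x, y, z] in mm, in the coordinates of the camera as it stood for that picture, good to about 4 mm: the middle of the surface that is visible of it).
- vision.regions_of(picture, name): "mask" (384x512 bool, what is visible of it).
The state is a dict: "time": time; "joint_positions": joint angles; "dq": joint speeds; "tau": joint torques, N m; "tool_pos": TCP position; "tcp_rot": TCP orientation; "contact_force": force on the tool from outside, world axes, zero at the start; "moment": the same for the moment, N m; "grip_width": finger opening in mm.
Only numpy, scipy, OpenCV 4.12 (cv2) and the standard library are available. Lean on these libraries where they do the work, as an engineer would, in place of code of your own. Each camera call takes 0.05 s, during which the arm holds its last target. There are 200 camera calls.

## Working session

There is one attempt and no reset: what is moved stays moved. The work goes in short steps, Python scripts to look and compute and a tool call to move; the robot and the scene stay as the last step left them, time stands still between calls to the robot, and variables do not carry over. Pictures are saved under pics/ and viewed, about 8 in all and at most 12, crops included, and the job is handed in when it is done.

Besides the shell and the picture viewer there is one more tool, called after "Emit:" as name([rows], argument=value, ...), one row to a line, values as JSON. arm_command: Moves the arm, as the interface text tells. Its arguments: {"type":"object","properties":{"deltas":{"type":"array","items":{"type":"array","items":{"type":"number"}}},"claw":{"type":"number"}},"required":["deltas"]}

```bash
mkdir -p pics; cat > h.py <<'E'
import numpy as np, cv2
from plant import bot, vision, job
from scipy.spatial.transform import Rotation as R
def cap(n):
    o=bot.get_obs(); p=vision.capture(n)
    if n=='wrist':
        T=np.eye(4);T[:3,:3]=R.from_euler('xyz',o['tcp_rot']).as_matrix();T[:3,3]=o['tool_pos']
        c2w=T@np.array(p['mount'])
    else: c2w=np.linalg.inv(np.array(p['world_to_cam']))
    return p,c2w
def find(p,c2w,n):
    return [(round(d['confidence'],2),np.round((c2w@np.r_[d['xyz'],1])[:3],1).tolist()) for d in vision.find_in(p,n)[:2]]
def px(p,c2w,X):
    c=(np.linalg.inv(c2w)@np.r_[X,1])[:3]; u=np.array(p['camera_matrix'])@c; return u[:2]/u[2]
def ray(p,c2w,uv,z):
    d=c2w[:3,:3]@np.linalg.solve(np.array(p['camera_matrix']),[*uv,1]); o=c2w[:3,3]; return o+d*(z-o[2])/d[2]
def save(p,f,crop=None,s=1):
    im=p['img'][:,:,::-1]
    if crop: a,b,c,d=crop; im=im[b:d,a:c]
    cv2.imwrite('pics/'+f,cv2.resize(im,None,fx=s,fy=s,interpolation=cv2.INTER_CUBIC))
E
cat > a.py <<'E'
from h import *
print(bot.get_obs())
for n in ['top','scene']:
    p,c=cap(n); save(p,n+'1.png',None,1.5); print(n,c[:3,3])
    for k in ['driver','thumbwheel','wheel_crown','carriage','pointer_tip','dose_mark','vial_green','vial_red','vial_blue','vial_grey','vial_clear','spare_syringe','swab_box']: print(k,find(p,c,k))
E
python3 a.py
```

```text
{'time': 0.0, 'joint_positions': array([ 1.13499799e+00,  3.42695383e-01,  1.52502091e+00, -9.85013851e-06,
        1.27541836e+00, -1.45981171e-01]), 'dq': array([ 0.00029342,  0.00053802, -0.00136169, -0.00134837,  0.00106167,
       -0.00031004]), 'tau': array([-5.28955716e-04, -4.31245065e+01, -2.44221389e+01,  7.17392145e-02,
        5.58249000e-02, -9.34702939e-05]), 'tool_pos': array([149.83262636, 502.74372859, 234.057796  ]), 'tcp_rot': array([-1.57232330e+00,  2.14986132e-04, -2.89814451e-01]), 'contact_force': array([ 0.54521343,  0.25968922, -0.19872565]), 'moment': array([0.04520447, 0.01956822, 0.01949035]), 'grip_width': 91.61871932741131}
top [ 405.51567206   25.55942175 1028.81895393]
driver [(0.96, [574.8, 55.1, 18.3])]
thumbwheel [(0.49, [520.9, 100.4, 79.3])]
wheel_crown [(0.75, [572.3, 55.8, 16.3])]
carriage [(0.58, [576.4, -3.1, 55.9])]
pointer_tip [(0.76, [575.3, -4.7, 56.2])]
dose_mark [(0.51, [676.6, 283.3, 21.1])]
vial_green []
vial_red [(0.47, [724.5, 86.4, 44.4])]
vial_blue [(0.63, [481.1, 224.6, 51.6])]
vial_grey [(0.69, [738.6, 206.8, 49.0])]
vial_clear []
spare_syringe [(0.77, [677.8, 282.0, 20.6])]
swab_box [(0.6, [525.1, -204.0, 75.0])]
scene [1.24061923e+03 2.90997818e-02 8.02601005e+02]
driver [(0.68, [598.8, 67.3, 30.7])]
thumbwheel [(0.72, [520.8, 106.0, 79.7])]
wheel_crown [(0.69, [742.0, 87.5, 45.6]), (0.63, [595.0, 66.5, 27.2])]
carriage [(0.81, [583.2, -1.1, 54.7]), (0.55, [739.2, 123.2, 48.3])]
pointer_tip [(0.56, [577.7, -4.0, 52.1])]
dose_mark [(0.47, [641.8, -11.2, 48.2])]
vial_green [(0.94, [738.6, 125.1, 44.4]), (0.72, [543.6, -201.3, 67.4])]
vial_red []
vial_blue [(0.63, [495.8, 225.6, 45.4]), (0.43, [434.7, 4.5, 29.2])]
vial_grey [(0.89, [756.3, 202.3, 46.3]), (0.3, [578.8, -4.0, 51.3])]
vial_clear [(0.69, [431.7, 4.8, 28.5])]
spare_syringe [(0.66, [671.8, 283.6, 19.4]), (0.26, [740.9, 127.7, 44.4])]
swab_box [(0.82, [544.8, -202.7, 63.7])]
```

View pics/top1.png

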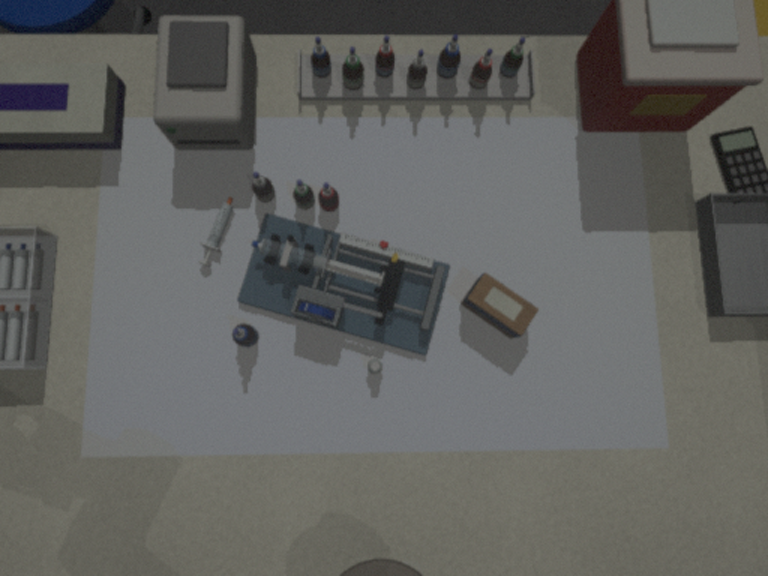

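View pics/scene1.png

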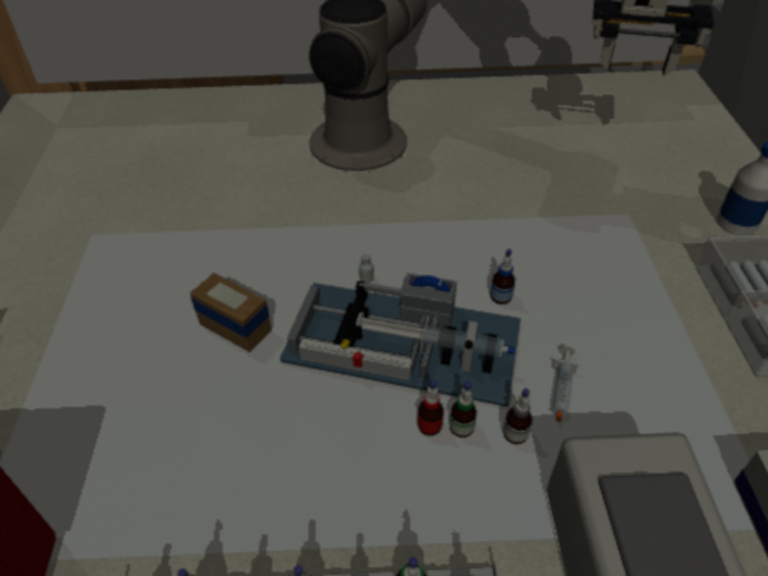

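The top view shows the wheel at about (318,308) and the pointer at (394,258). The red clip is at (384,243). The driver is turned so that its +y points left and slightly up, roughly along the tool z. Next I'll fit the pose by colour and mask.

```bash
cat > m.py <<'E'
from h import *
def blob(p,lo,hi,roi):
    h=cv2.cvtColor(p['img'],cv2.COLOR_RGB2HSV); m=cv2.inRange(h,lo,hi); k=np.zeros_like(m);a,b,c,d=roi;k[b:d,a:c]=m[b:d,a:c]
    n,l,s,ce=cv2.connectedComponentsWithStats(k); 
    return [(int(s[i,4]),ce[i].round(2).tolist(),s[i,:4].tolist()) for i in 1+np.argsort(-s[1:,4])[:2]]
E
python3 - <<'E'
from m import *
rois={'top':(150,130,310,240),'scene':(180,175,350,265)}
for n in ['top','scene']:
    p,c=cap(n)
    r=vision.regions_of(p,'driver'); 
    if r:
        m=r[0]['mask'].astype(np.uint8); q=cv2.boxPoints(cv2.minAreaRect(cv2.findNonZero(m)))
        print(n,m.sum(),[ray(p,c,u,16).round(1).tolist() for u in q])
    for nm,lo,hi,z in [('red',(0,140,80),(8,255,255),56),('yel',(20,140,80),(35,255,255),52),('blue',(105,170,60),(125,255,255),84)]:
        for b in blob(p,lo,hi,rois[n]): print(n,nm,b,ray(p,c,b[1],z).round(1))
E
```

```text
top 8348 [[544.2, 251.7, 16.0], [715.0, 207.5, 16.0], [608.3, -140.7, 16.0], [442.0, -87.1, 16.0]]
scene 9229 [[614.1, -132.8, 16.0], [361.2, -108.7, 16.0], [495.3, 274.8, 16.0], [712.7, 198.3, 16.0]]
scene red (17, [238.12, 236.59], [236, 235, 5, 4]) [640.1 -13.4  56. ]
scene yel (15, [229.53, 229.13], [228, 227, 4, 5]) [614.7 -32.1  52. ]
scene blue (35, [286.31, 186.23], [281, 184, 11, 6]) [518.7 102.7  84. ]
scene blue (14, [340.5, 232.71], [339, 231, 4, 4]) [663.5 202.5  84. ]
```

Emit:
arm_command([
  [0.03, 0, -0.04, 0],
  [0.03, 0, -0.04, 0],
  [0.03, 0, -0.04, 0],
  [0.03, 0, -0.04, 0],
  [0.03, 0, -0.04, 0],
], claw=255)

```text
time: 2.1
tool_pos: [236.8, 266.9, 234.9]
tcp_rot: [-1.57, -0.001, -0.289]
contact_force: [1.7, 1.1, -0.4]
grip_width: 56.4
```

Emit:
arm_command([
  [0.04, 0, -0.015, 0],
  [0.04, 0, -0.015, 0],
  [0.04, 0, -0.015, 0],
  [0.04, 0, -0.015, 0],
  [0.04, 0, -0.015, 0],
])

```text
time: 2.6
tool_pos: [408.1, 138.1, 235.0]
tcp_rot: [-1.57, -0.001, -0.29]
contact_force: [0.5, 0.8, 0.2]
grip_width: 16.7
```

```bash
python3 - <<'E'
from m import *
p,c=cap('wrist'); print(bot.get_obs()['tool_pos'],c[:3,3],np.array(p['mount']).round(2))
save(p,'w1.png',None,1.5)
for k in ['thumbwheel','wheel_crown','pointer_tip','dose_mark']: print(k,find(p,c,k))
for nm,lo,hi,z in [('red',(0,140,60),(8,255,255),56),('yel',(20,140,60),(35,255,255),52),('blue',(105,170,50),(125,255,255),84)]:
    for b in blob(p,lo,hi,(0,0,512,384)): print(nm,b,ray(p,c,b[1],z).round(1))
E
```

```text
[413.06284509 135.04244789 234.97800451] [327.56940529 161.45538559 384.1494192 ] [[   0.      0.95    0.31  -83.77]
 [  -0.     -0.31    0.95 -149.24]
 [   1.     -0.      0.     -0.64]
 [   0.      0.      0.      1.  ]]
thumbwheel [(0.74, [517.4, 104.2, 77.6])]
wheel_crown [(0.63, [512.0, 75.9, 15.1]), (0.3, [595.2, 71.6, 55.0])]
pointer_tip [(0.77, [595.4, 68.9, 52.9])]
dose_mark []
yel (57, [285.72, 282.25], [284, 266, 4, 33]) [585.2 133.7  52. ]
yel (41, [177.22, 320.49], [163, 318, 31, 4]) [605.2 -46.9  52. ]
blue (186, [253.67, 259.31], [241, 253, 27, 11]) [514.1 105.4  84. ]
blue (89, [337.43, 204.76], [331, 199, 18, 18]) [470.4 224.4  84. ]
```

View pics/w1.png

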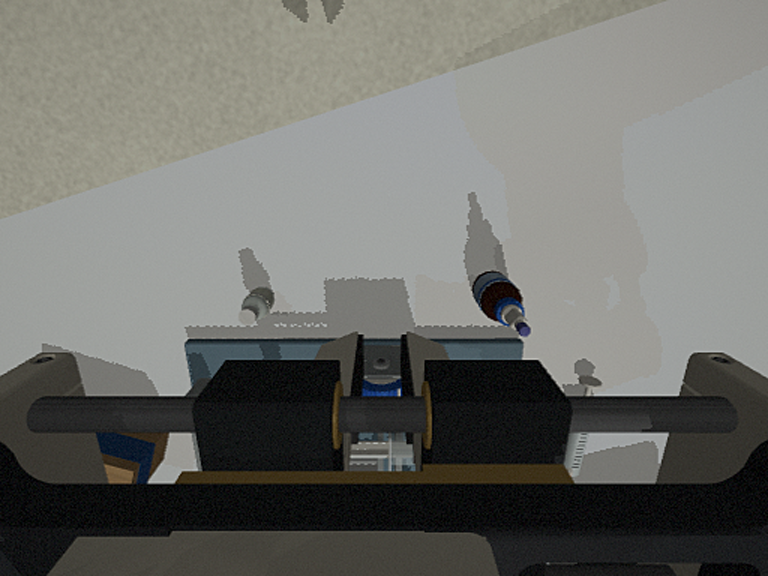

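The wrist view shows the base's near edge horizontal, so the yaw is aligned. The wheel is at (381,387), seen between the fingers. I'll move past the scale so the wrist camera looks down on the pointer and clip.

Emit:
arm_command([
  [0.04, 0, -0.01, 0],
  [0.04, 0, -0.01, 0],
  [0.04, 0, -0.01, 0],
  [0.04, 0, -0.01, 0],
  [0.04, 0, -0.01, 0],
])

```text
time: 3.35
tool_pos: [584.7, 35.4, 235.0]
tcp_rot: [-1.57, 0.0, -0.288]
contact_force: [0.5, -0.2, 0.2]
grip_width: 0.8
```

```bash
cat > s.py <<'E'
from m import *
import sys
p,c=cap('wrist'); print(bot.get_obs()['tool_pos'])
for k in ['thumbwheel','pointer_tip','dose_mark']: print(k,find(p,c,k))
for nm,lo,hi,z in [('red',(0,120,50),(8,255,255),56),('yel',(20,120,50),(35,255,255),52),('blue',(105,170,40),(125,255,255),84)]:
    for b in blob(p,lo,hi,(0,0,512,384)): print(nm,b,ray(p,c,b[1],z).round(1))
save(p,sys.argv[1],None,1.5)
E
python3 s.py w2.png
```

```text
[589.17772208  31.72485061 234.10294101]
thumbwheel [(0.84, [522.3, 99.1, 81.5])]
pointer_tip [(0.6, [575.4, -6.0, 52.1])]
dose_mark [(0.56, [636.4, -8.8, 51.2])]
red (124, [310.83, 235.65], [300, 230, 23, 10]) [694.4  83.9  56. ]
red (70, [231.74, 216.23], [227, 211, 10, 10]) [635.7 -11.5  56. ]
yel (1792, [238.24, 316.71], [91, 309, 264, 14]) [802.2 -55.3  52. ]
yel (107, [260.79, 276.46], [259, 254, 4, 45]) [741.3  -1.2  52. ]
blue (531, [290.07, 104.98], [270, 99, 41, 13]) [518.3  94.9  84. ]
blue (391, [97.71, 184.73], [73, 165, 40, 52]) [ 541.  -144.6   84. ]
```

Emit:
arm_command([
  [0.04, 0, -0.01, 0],
  [0.04, 0, -0.01, 0],
  [0.04, 0, -0.01, 0],
  [0.02, 0, 0, 0],
  [0, 0, 0, 0],
])

```text
time: 4.05
tool_pos: [710.2, -33.4, 233.9]
tcp_rot: [-1.571, 0.001, -0.289]
contact_force: [-1.6, -0.3, -0.1]
grip_width: 0.7
```

```bash
python3 s.py w3.png
```

```text
[709.12748467 -32.65439146 234.21692393]
thumbwheel []
pointer_tip [(0.92, [584.7, -8.8, 54.8]), (0.59, [727.7, 80.0, 50.6])]
dose_mark []
red (146, [77.95, 315.25], [70, 308, 20, 14]) [ 849.9 -356.2   56. ]
red (114, [333.4, 150.89], [327, 141, 21, 27]) [712.9  67.6  56. ]
yel (1565, [239.85, 316.73], [91, 310, 265, 12]) [ 927.  -121.5   52. ]
yel (113, [232.83, 93.95], [228, 88, 10, 15]) [614.1 -31.3  52. ]
blue (421, [107.85, 82.24], [99, 56, 20, 51]) [ 567.4 -150.9   84. ]
blue (81, [446.85, 52.52], [441, 48, 11, 10]) [639.9 191.1  84. ]
```

View pics/w3.png

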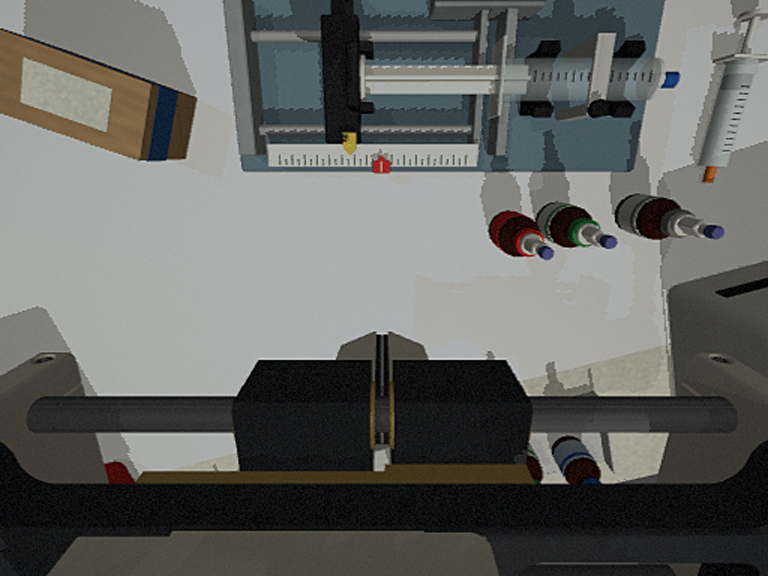

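The pointer tip is at about (350,155) and the clip's point at about (381,152). A zoomed crop will measure the gap.

```bash
cat > g.py <<'E'
from m import *
import sys
p,c=cap('wrist'); save(p,sys.argv[1],(200,75,290,130),8)
ey=np.array([np.sin(.29),np.cos(.29),0])
B={}
for nm,lo,hi in [('red',(0,120,50),(8,255,255)),('yel',(20,120,50),(35,255,255))]:
    b=blob(p,lo,hi,(180,60,350,135))[0]; print(nm,b); h=cv2.cvtColor(p['img'],cv2.COLOR_RGB2HSV); m=cv2.inRange(h,lo,hi)
    for v in range(b[2][1],b[2][1]+b[2][3]):
        u=np.nonzero(m[v,200:290])[0]+200
        if len(u): print(v,u.min(),u.max(),round(float(ey@ray(p,c,((u.min()+u.max())/2,v),51)),1))
np.savez('last.npz',c=c,K=p['camera_matrix'])
E
python3 g.py z1.png
```

```text
red (95, [253.62, 111.73], [248, 106, 12, 11])
106 252 254 169.6
107 252 255 170.2
108 251 256 170.2
109 248 259 170.2
110 248 259 170.2
111 249 259 170.8
112 249 259 170.8
113 249 259 170.8
114 249 258 170.2
115 248 259 170.2
116 249 258 170.2
yel (111, [232.88, 95.97], [228, 90, 10, 15])
90 228 237 145.5
91 230 237 146.6
92 231 237 147.2
93 229 237 146.0
94 229 237 145.9
95 229 237 145.9
96 228 237 145.3
97 228 237 145.3
98 229 236 145.2
99 229 236 145.2
100 229 236 145.2
101 230 236 145.8
102 231 235 145.7
103 232 234 145.7
104 233 233 145.7
```

View pics/z1.png

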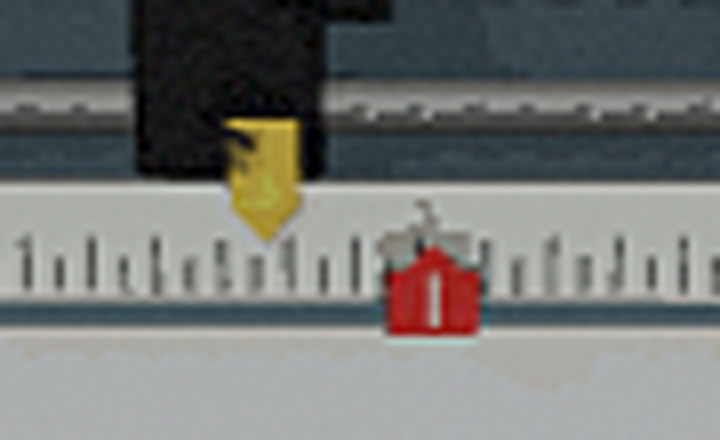

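The gap is about 24.6 mm, which is about 82 mm of rim. I'm going back above the wheel.

Emit:
arm_command([
  [-0.044, 0, 0.0135, 0],
  [-0.044, 0, 0.0135, 0],
  [-0.044, 0, 0.0135, 0],
  [-0.044, 0, 0.0135, 0],
  [-0.044, 0, 0.014, 0],
])

```text
time: 4.8
tool_pos: [515.5, 95.1, 235.4]
tcp_rot: [-1.57, -0.001, -0.289]
contact_force: [0.1, 0.5, 1.1]
grip_width: 0.7
```

Emit:
arm_command([
  [0, 0.04, 0, 0],
  [0, 0.04, 0, 0],
  [0, 0.03, 0, 0],
  [0, 0, 0, 0],
  [0, 0, 0, 0],
])

```text
time: 5.3
tool_pos: [518.2, 94.1, 125.8]
tcp_rot: [-1.57, -0.001, -0.289]
contact_force: [0.3, -0.2, -0.2]
grip_width: 0.3
```

```bash
python3 - <<'E'
from h import *
o=bot.get_obs();print(o['tool_pos'],o['contact_force'])
p,c=cap('scene'); q,d=cap('top'); tip=o['tool_pos']-[0,0,8]
print(px(p,c,tip),px(q,d,tip),px(p,c,[519.5,101.5,88]))
print(find(p,c,'thumbwheel'))
im=lambda a,x,y,w,h,s:cv2.resize(a['img'][y:y+h,x:x+w,::-1],(w*s,h*s),interpolation=cv2.INTER_CUBIC)
cv2.imwrite('pics/c2.png',im(p,240,120,100,100,6))
E
```

```text
[518.20486734  94.11999224 125.8122939 ] [ 0.30598599 -0.21960734 -0.20352378]
[283.18119177 175.65963348] [212.88146105 205.28995751] [285.91231342 185.26188913]
[(0.69, [543.3, -200.5, 64.5]), (0.65, [520.1, 106.3, 81.1])]
```

View pics/c2.png

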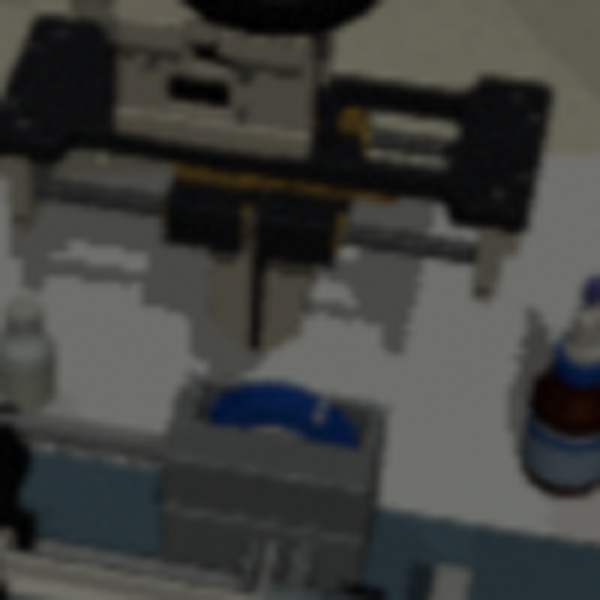

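The closed fingertips are roughly 20 mm wide at the tip and stand about 10 mm behind the crown, which suits a stroke start. I'll descend to contact.

Emit:
arm_command([
  [0, 0.02, 0, 0],
  [0, 0.007, 0, 0],
  [0, 0.001, 0, 0],
  [0, 0, 0, 0],
])

```text
time: 5.85
tool_pos: [518.7, 93.8, 97.3]
tcp_rot: [-1.57, -0.001, -0.29]
contact_force: [0.8, -0.5, 0.7]
grip_width: 1.1
```

Emit:
arm_command([
  [0, 0.001, 0, 0],
  [0, 0.001, 0, 0],
  [0, 0, 0, 0],
])

```text
time: 6.15
tool_pos: [518.9, 93.8, 95.3]
tcp_rot: [-1.57, -0.001, -0.29]
contact_force: [-0.8, 0.6, 2.5]
grip_width: 0.7
```

Emit:
arm_command([
  [0, 0.001, 0, 0],
  [0, 0, 0, 0],
])

```text
time: 6.35
tool_pos: [518.9, 93.6, 95.0]
tcp_rot: [-1.571, -0.002, -0.29]
contact_force: [-3.3, -1.4, 9.7]
grip_width: 0.4
```

Emit:
arm_command([
  [0, 0, 0.004, 0],
  [0, 0, 0.004, 0],
  [0, 0, 0.004, 0],
  [0, 0, 0, 0],
])

```text
time: 6.75
tool_pos: [522.8, 106.0, 95.9]
tcp_rot: [-1.569, -0.003, -0.29]
contact_force: [-3.0, 2.0, 15.4]
grip_width: 0.4
```

Emit:
arm_command([
  [0, 0, 0.004, 0],
  [0, 0, 0.004, 0],
  [0, 0, 0, 0],
])

```text
time: 7.05
tool_pos: [525.0, 113.7, 94.8]
tcp_rot: [-1.569, -0.002, -0.29]
contact_force: [0.1, 2.0, 7.1]
grip_width: 0.4
```

```bash
cat > y.py <<'E'
from m import *
ey=np.array([np.sin(.29),np.cos(.29),0])
for n in ['scene']:
    p,c=cap(n); r=[]
    for nm,lo,hi in [('red',(0,140,80),(8,255,255)),('yel',(20,140,80),(35,255,255))]:
        b=blob(p,lo,hi,(180,175,350,265))[0]; r.append(ey@ray(p,c,b[1],51)); print(nm,b[:2],r[-1].round(1))
    print('gap',r[0]-r[1]); print(bot.get_obs()['time'])
E
python3 y.py
```

```text
red (18, [238.22, 236.78]) 169.4
yel (19, [232.21, 229.58]) 150.9
gap 18.445149495510407
7.1
```

20 mm of stroke moved the pointer about 6 mm, so there was no slip. Next are full 24 mm strokes.

Emit:
arm_command([
  [0, -0.01, 0, 0],
  [0, 0, -0.012, 0],
  [0, 0, -0.012, 0],
  [0, 0.006, 0, 0],
  [0, 0.004, 0, 0],
])

```text
time: 7.6
tool_pos: [516.9, 89.2, 93.1]
tcp_rot: [-1.571, 0.001, -0.291]
contact_force: [-2.1, -5.1, 14.8]
grip_width: 0.3
```

Emit:
arm_command([
  [0, 0, 0, 0],
  [0, 0, 0.004, 0],
  [0, 0, 0.004, 0],
  [0, 0, 0.004, 0],
  [0, 0, 0.004, 0],
])

```text
time: 8.1
tool_pos: [522.2, 105.7, 95.8]
tcp_rot: [-1.57, -0.002, -0.29]
contact_force: [-5.4, 1.0, 21.2]
grip_width: 0.6
```

Emit:
arm_command([
  [0, 0, 0.004, 0],
  [0, 0, 0.004, 0],
  [0, 0, 0, 0],
  [0, 0, 0, 0],
])

```text
time: 8.5
tool_pos: [524.7, 114.2, 94.6]
tcp_rot: [-1.569, -0.001, -0.29]
contact_force: [-2.2, 3.7, 10.8]
grip_width: 0.4
```

```bash
python3 y.py
```

```text
red (19, [238.16, 236.68]) 169.2
yel (18, [235.83, 230.44]) 159.4
gap 9.731482304381927
8.55
```

Emit:
arm_command([
  [0, -0.01, 0, 0],
  [0, 0, -0.012, 0],
  [0, 0, -0.01, 0],
  [0, 0.006, 0, 0],
  [0, 0.004, 0, 0],
])

```text
time: 9.05
tool_pos: [517.6, 90.9, 93.4]
tcp_rot: [-1.571, 0.0, -0.291]
contact_force: [-5.8, -7.2, 28.2]
grip_width: 0.5
```

Emit:
arm_command([
  [0, 0, 0, 0],
  [0, 0, 0.004, 0],
  [0, 0, 0.004, 0],
  [0, 0, 0.004, 0],
  [0, 0, 0.004, 0],
])

```text
time: 9.55
tool_pos: [522.8, 107.7, 95.7]
tcp_rot: [-1.57, -0.002, -0.29]
contact_force: [-5.9, 1.5, 18.9]
grip_width: 0.2
```

Emit:
arm_command([
  [0, 0, 0.004, 0],
  [0, 0, 0, 0],
  [0, -0.03, 0, 0],
  [0, -0.05, 0, 0],
  [0, -0.05, 0, 0],
])

```text
time: 10.05
tool_pos: [522.8, 111.1, 223.9]
tcp_rot: [-1.572, 0.003, -0.29]
contact_force: [1.3, 0.1, 0.1]
grip_width: 0.8
```

```bash
python3 y.py
```

```text
red (19, [238.16, 236.68]) 169.2
yel (16, [238.62, 231.0]) 165.9
gap 3.272690880813741
10.1
```

Emit:
arm_command([
  [0.04, -0.01, -0.013, 0],
  [0.04, 0, -0.013, 0],
  [0.04, 0, -0.013, 0],
  [0.04, 0, -0.013, 0],
  [0.04, 0, -0.013, 0],
])

```text
time: 10.6
tool_pos: [697.8, -9.4, 232.4]
tcp_rot: [-1.571, 0.001, -0.29]
contact_force: [0.4, 0.9, 0.6]
grip_width: 0.2
```

Emit:
arm_command([
  [0.01, 0, -0.01, 0],
  [0, 0, 0, 0],
  [0, 0, 0, 0],
])

```text
time: 10.9
tool_pos: [702.5, -20.2, 233.0]
tcp_rot: [-1.57, 0.002, -0.29]
contact_force: [-0.4, 0.5, -0.1]
grip_width: 0.3
```

```bash
python3 g.py z2.png
```

```text
red (94, [245.14, 119.88], [240, 114, 12, 11])
114 244 245 169.6
115 244 247 170.8
116 243 247 170.2
117 240 250 170.2
118 240 251 170.8
119 240 251 170.8
120 240 250 170.1
121 240 250 170.1
122 240 250 170.1
123 240 250 170.1
124 240 250 170.1
yel (115, [241.96, 104.03], [237, 98, 10, 15])
98 238 246 166.9
99 238 246 166.9
100 238 246 166.8
101 237 246 166.2
102 238 246 166.8
103 238 246 166.8
104 238 246 166.8
105 238 246 166.8
106 238 246 166.7
107 238 245 166.1
108 239 245 166.7
109 239 245 166.7
110 240 244 166.7
111 241 244 167.3
112 241 243 166.6
```

View pics/z2.png

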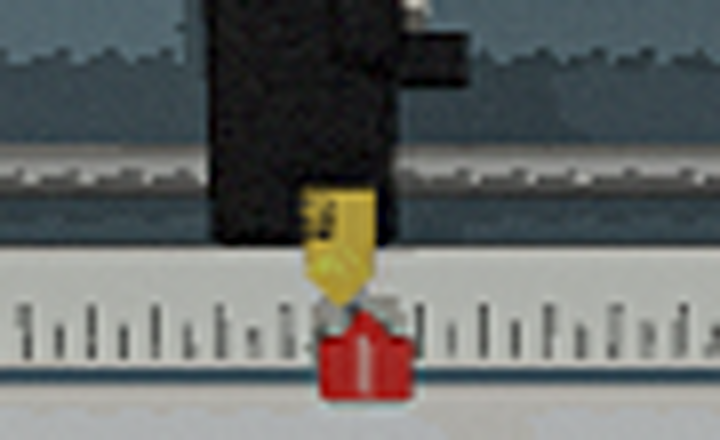

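The gap is now about 3.4 mm, so about 11 mm of rim remains. I'm going back for a short stroke near the crown.

Emit:
arm_command([
  [-0.042, 0, 0.0124, 0],
  [-0.042, 0, 0.0124, 0],
  [-0.042, 0, 0.0124, 0],
  [-0.042, 0, 0.0124, 0],
  [-0.041, 0, 0.0124, 0],
])

```text
time: 11.45
tool_pos: [517.7, 100.3, 234.5]
tcp_rot: [-1.57, -0.001, -0.288]
contact_force: [0.4, 0.0, 0.4]
grip_width: 0.2
```

Emit:
arm_command([
  [0, 0.045, 0, 0],
  [0, 0.045, 0, 0],
  [0, 0.035, 0, 0],
  [0, 0, 0, 0],
  [0, 0, 0, 0],
])

```text
time: 11.95
tool_pos: [520.4, 99.1, 109.9]
tcp_rot: [-1.57, -0.0, -0.289]
contact_force: [-0.1, -1.0, 0.1]
grip_width: 0.4
```

Emit:
arm_command([
  [0, 0.011, 0, 0],
  [0, 0.003, 0, 0],
  [0, 0.001, 0, 0],
  [0, 0, 0, 0],
])

```text
time: 12.35
tool_pos: [521.6, 98.4, 95.9]
tcp_rot: [-1.57, -0.003, -0.29]
contact_force: [-3.4, 0.5, 10.8]
grip_width: 0.3
```

Emit:
arm_command([
  [0, 0, 0.003, 0],
  [0, 0, 0.003, 0],
  [0, 0, 0.003, 0],
  [0, 0, 0.002, 0],
  [0, 0, 0, 0],
])

```text
time: 12.85
tool_pos: [524.9, 109.4, 95.7]
tcp_rot: [-1.569, -0.003, -0.29]
contact_force: [-1.1, 1.9, 8.7]
grip_width: 0.4
```

Emit:
arm_command([
  [0, -0.03, 0, 0],
  [0, -0.05, 0, 0],
  [0, -0.05, 0, 0],
  [0, 0, 0, 0],
])

```text
time: 13.25
tool_pos: [527.5, 109.1, 231.7]
tcp_rot: [-1.565, -0.014, -0.29]
contact_force: [0.2, 0.1, 0.2]
grip_width: 0.2
```

Emit:
arm_command([
  [0.043, 0, -0.013, 0],
  [0.043, 0, -0.013, 0],
  [0.043, 0, -0.013, 0],
  [0.043, 0, -0.013, 0],
  [0.043, 0, -0.013, 0],
])

```text
time: 13.75
tool_pos: [712.7, -16.0, 224.1]
tcp_rot: [-1.57, -0.001, -0.29]
contact_force: [1.1, 0.0, 0.4]
grip_width: 0.6
```

Emit:
arm_command([
  [0, 0, 0, 0],
  [0, 0, 0, 0],
  [0, 0, 0, 0],
])

```text
time: 14.05
tool_pos: [710.7, -14.1, 224.0]
tcp_rot: [-1.57, 0.0, -0.289]
contact_force: [-0.4, 0.1, 0.7]
grip_width: 0.3
```

```bash
python3 g.py z3.png
```

```text
red (96, [238.09, 114.73], [232, 109, 13, 11])
109 237 239 170.5
110 236 240 170.5
111 235 241 170.5
112 233 243 170.5
113 232 244 170.4
114 233 243 170.4
115 233 243 170.4
116 233 243 170.4
117 233 244 170.9
118 233 243 170.3
119 233 243 170.3
yel (128, [237.55, 98.3], [233, 92, 10, 16])
92 234 242 170.9
93 233 242 170.3
94 233 242 170.3
95 233 242 170.2
96 233 242 170.2
97 233 242 170.2
98 233 242 170.2
99 233 242 170.2
100 234 241 170.1
101 234 241 170.1
102 234 241 170.1
103 234 241 170.1
104 235 240 170.1
105 236 240 170.6
106 236 239 170.0
107 237 238 170.0
```

View pics/z3.png

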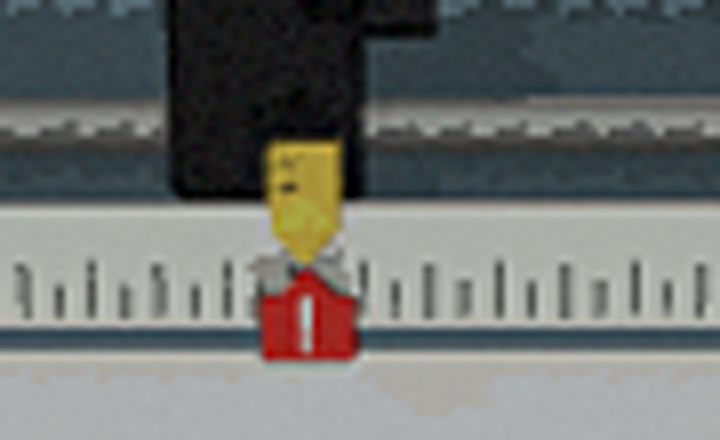

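The pointer is within about 0.3 mm of the clip's point. One on-axis check will rule out parallax.

Emit:
arm_command([
  [0, 0, -0.021, 0],
  [0, 0, 0, 0],
  [0, 0, 0, 0],
  [0, 0, 0, 0],
])

```text
time: 14.5
tool_pos: [705.2, -34.8, 224.3]
tcp_rot: [-1.57, -0.001, -0.29]
contact_force: [0.3, -0.3, -1.1]
grip_width: 0.4
```

```bash
python3 g.py z4.png; python3 - <<'E'
from h import *
p,c=cap('scene')
for k in ['thumbwheel','vial_green','vial_blue','vial_grey','vial_clear','spare_syringe','swab_box']: print(k,find(p,c,k))
E
```

```text
red (97, [256.26, 113.72], [251, 108, 12, 11])
108 255 257 170.1
109 255 258 170.7
110 254 259 170.7
111 251 262 170.7
112 251 262 170.7
113 251 262 170.7
114 251 261 170.1
115 251 262 170.7
116 251 261 170.1
117 251 261 170.1
118 251 261 170.1
yel (97, [256.51, 98.14], [251, 92, 11, 15])
92 251 261 170.0
93 255 260 171.8
94 252 260 170.0
95 255 260 171.8
96 255 260 171.8
97 255 260 171.8
98 252 260 170.1
99 252 260 170.1
100 253 259 170.1
101 253 259 170.1
102 253 260 170.6
103 253 259 170.1
104 254 258 170.1
105 255 257 170.1
106 256 256 170.1
thumbwheel [(0.46, [520.0, 103.8, 79.7]), (0.35, [755.9, 203.2, 47.1])]
vial_green [(0.79, [741.2, 126.6, 46.6])]
vial_blue [(0.64, [495.8, 229.0, 47.9])]
vial_grey [(0.84, [755.2, 200.9, 50.4]), (0.43, [743.0, 126.2, 48.1])]
vial_clear [(0.42, [432.5, 3.5, 7.8])]
spare_syringe [(0.87, [671.9, 284.3, 21.1])]
swab_box [(0.89, [543.7, -205.4, 65.1])]
```

On-axis, the pointer and clip agree within about 0.3 mm, and everything else is where it was. I'm handing in.

```bash
python3 -c "
from plant import job
print(job.close_job())"
```

```text
the job is handed in; nothing more can be done
None
```

I rolled the thumbwheel with the closed fingertips in four strokes of 20, 24, 22 and 11 mm, then lifted the finger clear. That moved the pointer about 24.5 mm towards the nozzle.

- **Pointer:** the last wrist-camera check, taken straight above it, puts the pointer tip within about 0.3 mm of the dose clip's point.
- **Forces and time:** the largest contact force I read was about 30 N, pressing the fingertips on the wheel. The job was handed in at about 15 s.
- **Surroundings:** the green, blue and grey vials, the spare syringe and the swab box were found where they started, to within the detector's few-millimetre error.
- **Weaker checks:** I didn't re-measure the red vial at the end, because the detector had not found it in the scene view at the start. The clear vial's last reading was weak: its height came out about 21 mm lower, though its position on the bench agreed. The arm went nowhere near either vial at their height.
- **Disagreement:** one mid-way reading from the scene camera was off by about 1.5 mm from what the stroke should have given. I used the closer wrist view to settle the final stroke.

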